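# Release the pop-up nozzle magazine

## Task

The pop-up magazine of injector nozzles is latched down; its catch lies hidden under the black guard ring on its top. With a fingertip, feel gently along the ring, on the side towards the robot, until you find the one finger notch, and press the catch down inside the notch until the carrier springs up and presents the nozzles; then move clear. Do not touch the nozzles, lean hard on the magazine, or disturb the things lying around it.

Things in the scene. Friction and masses are not known exactly. Their poses are not given: they have to be found in the camera images.
- drum: Housing of the magazine, screwed to the bench: a round blue drum, wall 170 mm across, on a dark flange 212 mm across and 6 mm thick. Origin on its axis at bench level, z up; its -x axis is its front, towards the robot within 0.3 rad. A fixed cup wall (radius 56 mm, 70 mm high) stands round the nozzles inside the rings.
- ring_centre (a point): On the drum's axis, level with the upper face of the black guard ring, 80 mm above the bench; axes as the drum's. The ring is flat and level, inner radius 57.5 mm, outer radius 89 mm, 5.5 mm thick, with a knurled skirt 32 mm high round the outside. It cannot be pressed down; it turns stiffly about the axis (about 10 N at the rim), so light feeling does not turn it.
- ring_front (a point): Middle of the guard ring's band at the drum's front: radius 74 mm, upper face. Fixed to the drum, NOT the notch. The one finger notch is cut through the ring and the top 20 mm of its skirt: 34 degrees (34 mm long at the inner edge, 53 mm at the outer). Its centre is anywhere within 1.0 rad round the axis from this point, to either side: to be felt or seen (black on black).
- catch_centre (a point): On the drum's axis, level with the upper face of the catch ring at rest, 71 mm above the bench: 9 mm below the guard ring's upper face. The catch ring is a flat black annulus, radius 58.5 to 85.5 mm, all the way round under the guard ring. It can be reached only through the notch, where any point of it may be pressed straight down.
- catch (a joint): How far the catch ring is pressed down, in m: 0 at rest, 0.006 at its stop. A spring returns it; it takes about 4 N to start it and 8 N to reach the stop. The carrier is set free at about 0.004.
- carrier (a joint): Height of the nozzle carrier, in m: 0 latched down, 0.038 fully up. Once the catch lets go, a damped spring raises it within a second and holds it up. The nozzle tips stand 66 mm above the bench while it is down, 104 mm when it is up, all within 40 mm of the drum's axis.
- nozzle_a: Steel injector nozzle standing tip up in a cup of the carrier, 18 mm across, 54 mm tall; origin at the centre of its foot, z along it to the tip. Delicate tip: not to be touched.
- nozzle_b: Another such nozzle in the carrier.
- nozzle_c: Another such nozzle in the carrier.
- nozzle_d: Another such nozzle in the carrier.
- union_nut: Bystander: loose steel union nut, 24 x 27 mm, 20 mm high, lying about 150 mm to the left of the drum's axis; origin at the centre of its underside.
- hex_key: Bystander: black hex key, long leg 124 mm, short leg 46 mm, 8 mm thick, lying about 165 mm to the right of the drum's axis; origin at the centre of its underside.
- notebook: Bystander: notebook, 210 x 152 mm, 14 mm thick; origin at the centre of its underside.

How it is judged:
On the way, in this order (a step that is already met when the one before it is completed fails the run):
1. a fingertip presses the catch down inside the notch (value of joint catch above 0.003 m and contact force between the fingers and drum above 0.5 N).
2. the carrier springs up (value of joint carrier above 0.034 m), for 0.1 s.
At the end, for the whole second after the job is handed in: The carrier stands up (at least 34 of its 38 mm), the catch ring has come back to within 1.5 mm of rest, and all four nozzles stand upright (within 0.25 rad) and at rest in their cups on the raised carrier (value of joint carrier above 0.034 m and value of joint catch below 0.0015 m and z of each of nozzle_a, nozzle_b, nozzle_c, nozzle_d in the frame of ring_centre above -0.036 m and angle between each of nozzle_a, nozzle_b, nozzle_c, nozzle_d's own z axis and vertical below 0.25 rad and horizontal distance between each of nozzle_a, nozzle_b, nozzle_c, nozzle_d and drum below 0.036 m and linear speed of each of nozzle_a, nozzle_b, nozzle_c, nozzle_d below 0.02 m/s); the robot touches nothing.
It fails at once if the robot pushes on the magazine with more than 45 N (contact force between the arm and drum above 45 N).
It fails at once if the robot touches a nozzle (contact force between the arm and nozzle_a above 0.3 N or contact force between the arm and nozzle_b above 0.3 N or contact force between the arm and nozzle_c above 0.3 N or contact force between the arm and nozzle_d above 0.3 N).
It fails at once if a nozzle is lifted out of its cup (height (world z) of any of nozzle_a, nozzle_b, nozzle_c, nozzle_d above 0.062 m).
It fails at once if a thing lying beside the magazine is moved by more than 15 mm (distance of any of union_nut, hex_key, notebook from where it was at the start of the episode above 0.015 m).
It also fails if it takes over 61 s, if anything falls off the work surface, if the arm or the gripper's body presses on something with over 40 N, if the wrist force passes 120 N, or if a joint passes its speed limit or range.

## Robot

A 6-joint arm with a two-finger parallel gripper is mounted at the origin on a cart in front of the work surface, level with it; the furniture and walls round the work are solid. World frame = base frame: x ahead of the robot, y to its left, z up, the work surface at z = 0. Lengths are in m, angles in rad, forces in N, time in s.
With the tool pointing down it reaches from about 0.3 to 0.775 m from the base axis. Payload 14.6 kg.
Tool frame: the origin (TCP) lies between the finger pads; the fingertips stand 11 mm ahead of it and the grasp point (between the pads) lies 8 mm behind it (r.nose_length is the distance from the TCP to the fingertips, in m); y points along the fingers, z is the direction in which the jaws open and shut, and the axes are right-handed (so a half turn about y gives the same grasp; the last joint's range is limited). The gripper opens to 94 mm and grips with 3 to 60 N. Pads are 16 mm wide; open, the fingers measure 119 mm over their backs; the gripper's body (75 mm by 177 mm) begins 78 mm behind the grasp point.
Start: joints at [1.25, 0.3, 1.521, -0, 1.321, -0.067], TCP at [0.138, 0.532, 0.216] pointing down, gripper open.
Joint ranges: [-3.03, 3.03], [-0.79, 2.21], [0.23, 2.52], [-1.04, 4.18], [0, 3.07], [-2.55, 2.55]. Speed limits (rad/s): [2.22, 2.22, 2.57, 3.14, 3.14, 3.14].

## Interface

Orientations are given as a unit quaternion [w, x, y, z].
In Python, from cell import r gives the robot as it stands.
- The arm moves only by the shell command python3 -m jog 'ROWS' [FORCE]. ROWS is JSON, a list of rows, each an object with "offset": the shift along the tool's x, y, z in m, a list of three; "angular": the turn, a rotation vector about the tool's x, y, z in rad, a list of three; "claw": the opening in per cent of the stroke, from 0 (shut) to 100 (fully open). A call has 1 to 12 rows; each row shifts and turns the commanded pose from where the row before left it, along the tool's axes as they then stand; what a row does not reach is not made up. A row lasts 1/12 s, in which the tool goes at most 41.7 mm and 7.16 degrees, less where a joint would pass 70% of its speed; a pose out of reach is approached as far as the arm can. A call is refused whole if a number of a shift passes 0.0417 or a number of a turn 0.125, either way. A call with a gripper value outside its range is refused whole. The fingers move at their own pace and stop on an object; FORCE is the grip in N (left out, the last holds). Time passes only in rows, so rows that do not move let the fingers close. It gives the time, the measured TCP pose, the force and the opening at its end, in the units of the state.
- r.get_state(): the state, without advancing time (a new reading comes with each control period).
- r.camera(name): name is "side" or "top"; returns a dict with "image" (384x512x3 uint8, red, green, blue), "fx", "fy", "cx", "cy" (pixels), "distortion" ([k1, k2, p1, p2, k3] as OpenCV has them; the pictures are not rectified), "extrinsics" (4x4, takes a point from world to camera coordinates). Camera axes: x right, y down, z forward; pixel columns grow to the right and rows downward; lengths in m; the calibration is good to about 2 mm. A picture is of the moment at which its call begins. There is no depth.
- r.job_done(): hands the job in, once; it reports no verdict.
The state is a dict: "time_s": time; "qpos": joint angles; "joint_velocities": joint speeds; "joint_efforts": joint torques, N m; "tool_pos": TCP position; "tcp_rot": TCP orientation; "force": force on the tool from outside, world axes, zero at the start; "moment": the same for the moment, N m; "gripper_width": finger opening in m.
Only numpy, scipy, OpenCV 4.12 (cv2) and the standard library are available. Lean on these libraries where they do the work, as an engineer would, in place of code of your own. Each camera call takes 0.05 s, during which the arm holds its last target.

## Working session

There is one attempt and no reset: what is moved stays moved. The work goes in short steps, Python scripts to look and compute and a shell command to move; the robot and the scene stay as the last step left them, time stands still between calls to the robot, and variables do not carry over. Pictures are saved under pics/ and viewed, and the job is handed in when it is done.

```bash
mkdir -p pics; ls
python3 - <<'E'
from cell import r
import cv2
s=r.get_state(); print(s)
print(r.nose_length)
for n in("side","top"):
    c=r.camera(n); cv2.imwrite(f"pics/{n}0.png",c["image"][:,:,::-1])
    print(n,c["fx"],c["fy"],c["cx"],c["cy"],c["distortion"],c["extrinsics"])
E
```

```text
pics
{'time_s': 0.0, 'qpos': array([ 1.25036595e+00,  3.00461734e-01,  1.52158980e+00, -2.20304798e-05,
        1.32069108e+00, -6.66363036e-02]), 'joint_velocities': array([-1.12788627e-03,  6.10554020e-05, -1.20959829e-03,  6.10414755e-04,
       -7.60165825e-04,  1.26655511e-03]), 'joint_efforts': array([ 2.58865388e-03, -5.31803906e+01, -3.52734590e+01,  7.09072687e-02,
        2.44325126e-02, -9.84726557e-05]), 'tool_pos': array([0.13804105, 0.53213486, 0.21588777]), 'tcp_rot': array([-0.70102089,  0.70182176, -0.08955799,  0.08941641]), 'force': array([0.21575858, 1.1033694 , 0.09231394]), 'moment': array([0.01307776, 0.05738057, 0.01056765]), 'gripper_width': 0.09429825948408807}
0.011
side 398.7807014924086 398.7807014924086 256.3829853035767 193.96075948516906 [0.04295483 0.         0.         0.         0.        ] [[-0.99674224  0.07896693 -0.01640503  0.56461582]
 [ 0.06017588  0.59270122 -0.80317129  0.10683883]
 [-0.05370069 -0.80154194 -0.59552225  1.16346381]
 [ 0.          0.          0.          1.        ]]
top 372.83084154624953 372.83084154624953 256.37194789974296 193.95566542968598 [-0.00743255  0.          0.          0.          0.        ] [[ 0.01360141 -0.99988734 -0.00634935 -0.11868699]
 [-0.99460137 -0.01287565 -0.10296762  0.58434211]
 [ 0.10287427  0.00771558 -0.99466444  1.05957137]
 [ 0.          0.          0.          1.        ]]
```

View pics/side0.png

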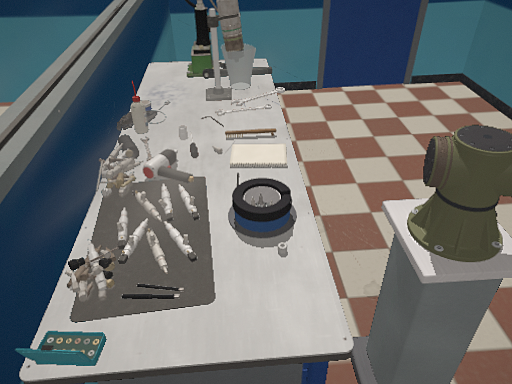

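View pics/top0.png

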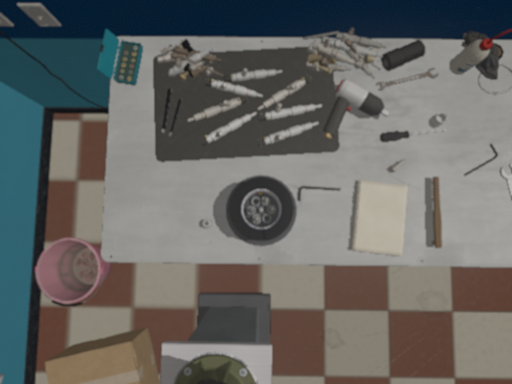

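```bash
python3 - <<'E'
import cv2,numpy as np
for n in("side","top"):
    im=cv2.imread(f"pics/{n}0.png")
    np.save(f"pics/{n}0.npy",im)
im=cv2.imread("pics/top0.png")
g=np.clip((im.astype(float)/255)**0.5*255*1.0,0,255).astype(np.uint8)
cv2.imwrite("pics/top0g.png",cv2.resize(g,None,fx=1.5,fy=1.5))
E
cat > h.py <<'E'
import cv2,numpy as np
from cell import r
def cam(n,save=None):
    c=r.camera(n)
    if save: cv2.imwrite(save,c["image"][:,:,::-1])
    return c
def K(c): return np.array([[c["fx"],0,c["cx"]],[0,c["fy"],c["cy"]],[0,0,1.]])
def proj(c,P):
    E=np.array(c["extrinsics"]);P=np.atleast_2d(np.array(P,float))
    rv,_=cv2.Rodrigues(E[:3,:3])
    return cv2.projectPoints(P,rv,E[:3,3],K(c),np.array(c["distortion"]))[0][:,0]
def ray(c,px,z):
    E=np.array(c["extrinsics"]);R=E[:3,:3];o=-R.T@E[:3,3]
    u=cv2.undistortPoints(np.array(px,float).reshape(-1,1,2),K(c),np.array(c["distortion"]))[:,0]
    d=np.c_[u,np.ones(len(u))]@R
    return o+d*((z-o[2])/d[:,2])[:,None]
E
python3 - <<'E'
from h import *
for n in("side","top"):
    c=cam(n);E=c["extrinsics"];print(n,-E[:3,:3].T@E[:3,3],proj(c,[[.138,.532,.216],[0,0,0]]))
    im=c["image"][:,:,::-1]
    g=((im/255.)**.5*255).astype(np.uint8)
    cr=g[150:260,200:320] if n=="side" else g[160:260,195:345]
    cv2.imwrite(f"pics/{n}1.png",cv2.resize(cr,None,fx=5,fy=5,interpolation=cv2.INTER_CUBIC))
E
```

```text
side [0.61882613 0.82465556 0.787941  ] [[575.66388047 370.20471451]
 [451.93454444 230.96379465]]
top [ 0.47379915 -0.11932504  1.1133327 ] [[-22.80926812 373.45550346]
 [214.70791665 399.08385993]]
```

View pics/side1.png

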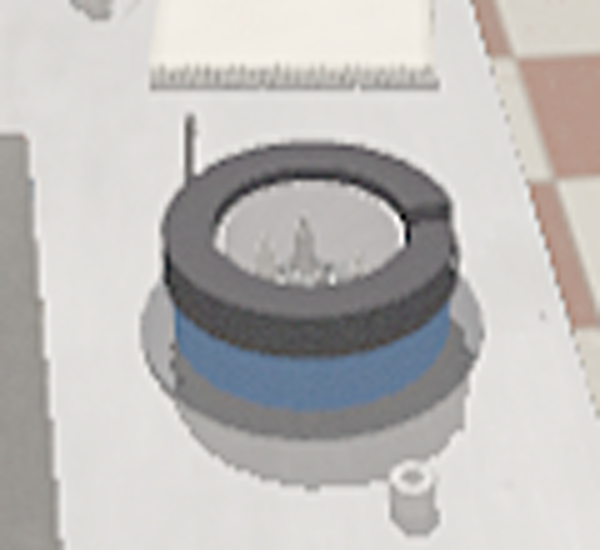

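View pics/top1.png

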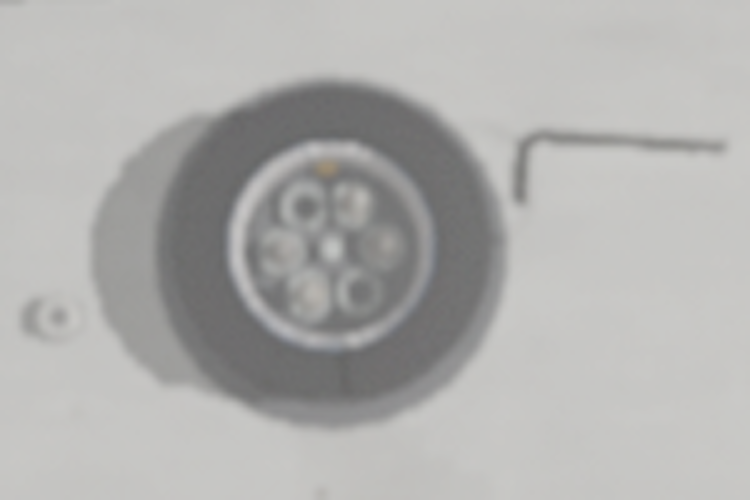

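Run:
```python
from h import *
for n in("side","top"):
    c=cam(n);im=c["image"][:,:,::-1]
    g=np.clip((im.astype(float)-15)*3.2,0,255).astype(np.uint8)
    cr=g[175:230,225:300] if n=="side" else g[205:255,215:305]
    cv2.imwrite(f"pics/{n}2.png",cv2.resize(cr,None,fx=8,fy=8,interpolation=cv2.INTER_CUBIC))
```

```text
(no output)
```

View pics/side2.png

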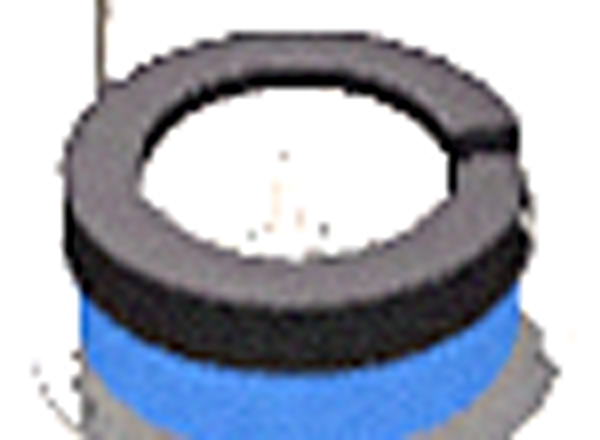

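View pics/top2.png

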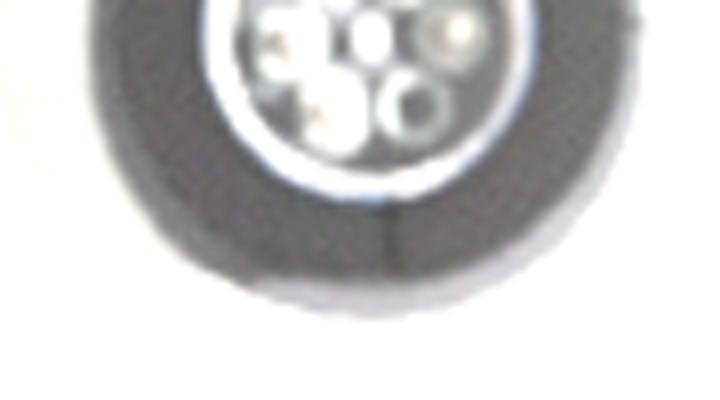

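Run:
```python
from h import *
from scipy.optimize import least_squares
t=cam("top");s=cam("side")
# centre from ring: gray threshold in top
g=cv2.cvtColor(t["image"],cv2.COLOR_RGB2GRAY)
gs=cv2.cvtColor(s["image"],cv2.COLOR_RGB2GRAY)
th=np.linspace(0,2*np.pi,721)
def ringmask(c,cx,cy,shape):
    m=np.zeros(shape,np.uint8)
    def poly(r,z): return np.round(proj(c,np.c_[cx+r*np.cos(th),cy+r*np.sin(th),np.full(721,z)])*16).astype(np.int32)
    cv2.fillPoly(m,[poly(.089,.08)],1,shift=4);cv2.fillPoly(m,[poly(.0575,.08)],0,shift=4)
    return m
best=[]
for c,gg in((t,g),(s,gs)):
    dark=(gg<62).astype(float)
    res=[]
    c0=ray(c,[(261,210) if c is t else (263,198)],.08)[0]
    for dx in np.arange(-.02,.021,.001):
        for dy in np.arange(-.02,.021,.001):
            m=ringmask(c,c0[0]+dx,c0[1]+dy,gg.shape).astype(float)
            res.append((m.sum()and (m*dark).sum()-((m==0)*dark)[150:260,190:330].sum()*0-(m*(1-dark)).sum(),c0[0]+dx,c0[1]+dy))
    res.sort(reverse=True);print(np.array(res[:8]))
    best.append(np.mean([q[1:] for q in res[:6]],0))
print(best)
ctr=best[0]
for c,px,z in((t,(263.7,230),.08),(t,(263.7,238.5),.08),(t,(245.6,240.6),.08),(s,(282,191),.08),(s,(289.5,190.5),.08)):
    p=ray(c,[px],z)[0]; d=p[:2]-np.mean(best,0); print(p,np.hypot(*d),np.degrees(np.arctan2(-d[1],-d[0])))
```

```text
[[ 1.74900000e+03  5.40099553e-01 -1.21755119e-01]
 [ 1.74500000e+03  5.41099553e-01 -1.21755119e-01]
 [ 1.73800000e+03  5.40099553e-01 -1.22755119e-01]
 [ 1.73300000e+03  5.40099553e-01 -1.20755119e-01]
 [ 1.72800000e+03  5.41099553e-01 -1.20755119e-01]
 [ 1.72400000e+03  5.41099553e-01 -1.22755119e-01]
 [ 1.72200000e+03  5.39099553e-01 -1.21755119e-01]
 [ 1.72200000e+03  5.39099553e-01 -1.22755119e-01]]
[[ 9.76000000e+02  5.40204178e-01 -1.10358169e-01]
 [ 9.73000000e+02  5.42204178e-01 -1.10358169e-01]
 [ 9.73000000e+02  5.41204178e-01 -1.10358169e-01]
 [ 9.72000000e+02  5.43204178e-01 -1.10358169e-01]
 [ 9.71000000e+02  5.42204178e-01 -1.11358169e-01]
 [ 9.71000000e+02  5.42204178e-01 -1.12358169e-01]
 [ 9.70000000e+02  5.41204178e-01 -1.11358169e-01]
 [ 9.70000000e+02  5.40204178e-01 -1.09358169e-01]]
[array([ 0.54059955, -0.12175512]), array([ 0.54187085, -0.11085817])]
[ 0.48097687 -0.13288383  0.08      ] 0.06249695181588597 15.381680239989688
[ 0.45768772 -0.13315423  0.08      ] 0.08522923391006151 11.400958375361093
[ 0.45126571 -0.08342574  0.08      ] 0.09578968148283101 -20.075700794627874
[ 0.47718733 -0.13530954  0.08      ] 0.06680748391179087 16.525532562188705
[ 0.45444869 -0.1355548   0.08      ] 0.08889538935297232 12.505061875094825
```

```bash
cat >> h.py <<'E'
from scipy.spatial.transform import Rotation as Rn
def st():
    s=r.get_state();q=s["tcp_rot"];R=Rn.from_quat([q[1],q[2],q[3],q[0]]).as_matrix()
    return s,np.array(s["tool_pos"]),R
def to(target,yaxis_z=None):
    s,p,R=st();d=R.T@(np.array(target)-p)
    print("tool shift mm",np.round(d*1000,1))
    if yaxis_z is not None:
        y=np.array([0,0,-1.]);best=None
        for sg in(1,-1):
            z=sg*np.array([*yaxis_z,0.]);z/=np.linalg.norm(z);x=np.cross(y,z)
            rv=Rn.from_matrix(R.T@np.c_[x,y,z]).as_rotvec();print("turn",np.round(rv,3))
    return d
E
python3 - <<'E'
from h import *
s,p,R=st();print(R.round(3),s["time_s"])
to([.467,-.1126,.216],[.113,.9936])
E
```

```text
[[ 0.968 -0.     0.251]
 [-0.251 -0.     0.968]
 [ 0.    -1.    -0.   ]] 0.4
tool shift mm [ 4.803e+02  5.000e-01 -5.417e+02]
turn [ 0.    -0.141  0.   ]
turn [-0.     3.001  0.   ]
```

```bash
python3 -m jog '[{"offset":[0.02,0,-0.0225],"angular":[0,0,0],"claw":0},{"offset":[0.02,0,-0.0225],"angular":[0,0,0],"claw":0},{"offset":[0.02,0,-0.0225],"angular":[0,0,0],"claw":0},{"offset":[0.02,0,-0.0225],"angular":[0,0,0],"claw":0},{"offset":[0.02,0,-0.0225],"angular":[0,0,0],"claw":0},{"offset":[0.02,0,-0.0225],"angular":[0,0,0],"claw":0},{"offset":[0.02,0,-0.0225],"angular":[0,0,0],"claw":0},{"offset":[0.02,0,-0.0225],"angular":[0,0,0],"claw":0},{"offset":[0.02,0,-0.0225],"angular":[0,0,0],"claw":0},{"offset":[0.02,0,-0.0225],"angular":[0,0,0],"claw":0},{"offset":[0.02,0,-0.0225],"angular":[0,0,0],"claw":0},{"offset":[0.02,0,-0.0225],"angular":[0,0,0],"claw":0}]' 10
python3 -c "
from h import *
s,p,R=st();print(s['qpos']);to([.467,-.1126,.216],[.113,.9936])"
```

```text
time_s: 1.4
tool_pos: [0.303, 0.2094, 0.2166]
tcp_rot: [0.702, -0.701, 0.089, -0.09]
force: [0.4, 0.9, 1.2]
gripper_width: 0.0171
[ 5.05276527e-01 -1.21167734e-01  1.97921623e+00 -2.70184862e-05
  1.28290348e+00 -8.11904100e-01]
tool shift mm [ 239.6    0.6 -270.6]
turn [-0.    -0.14   0.001]
turn [-1.000e-03  3.001e+00 -1.000e-03]
```

```bash
python3 -m jog '[{"offset":[0.02,0,-0.0225],"angular":[0,0,0],"claw":0},{"offset":[0.02,0,-0.0225],"angular":[0,0,0],"claw":0},{"offset":[0.02,0,-0.0225],"angular":[0,0,0],"claw":0},{"offset":[0.02,0,-0.0225],"angular":[0,0,0],"claw":0},{"offset":[0.02,0,-0.0225],"angular":[0,0,0],"claw":0},{"offset":[0.02,0,-0.0225],"angular":[0,0,0],"claw":0},{"offset":[0.02,0,-0.0225],"angular":[0,0,0],"claw":0},{"offset":[0.02,0,-0.0225],"angular":[0,0,0],"claw":0},{"offset":[0.02,0,-0.0225],"angular":[0,0,0],"claw":0},{"offset":[0.02,0,-0.0225],"angular":[0,0,0],"claw":0},{"offset":[0.02,0,-0.0225],"angular":[0,0,0],"claw":0},{"offset":[0.02,0,-0.0225],"angular":[0,0,0],"claw":0}]'
python3 -m jog '[{"offset":[0,0,0],"angular":[0,-0.07,0],"claw":0},{"offset":[0,0,0],"angular":[0,-0.07,0],"claw":0},{"offset":[0,0,0],"angular":[0,0,0],"claw":0}]'
python3 - <<'E'
from h import *
s,p,R=st();print(s['qpos'],s['gripper_width'],s['force']);to([.467,-.1126,.216],[.113,.9936])
for n in("side","top"):
    c=cam(n);im=c["image"][:,:,::-1]
    print(n,proj(c,[p+R[:,1]*.011]))
    g=((im/255.)**.5*255).astype(np.uint8)
    cr=g[130:260,200:340] if n=="side" else g[160:270,195:345]
    cv2.imwrite(f"pics/{n}3.png",cv2.resize(cr,None,fx=4.5,fy=4.5,interpolation=cv2.INTER_CUBIC))
E
```

```text
time_s: 2.4
tool_pos: [0.4676, -0.1124, 0.2165]
tcp_rot: [-0.701, 0.701, -0.09, 0.09]
force: [0.4, 0.7, -0.2]
gripper_width: 0.0004
time_s: 2.65
tool_pos: [0.4671, -0.1113, 0.2162]
tcp_rot: [0.706, -0.706, 0.039, -0.039]
force: [-0.3, 0.0, -0.3]
gripper_width: 0.0006
[-3.10112013e-01  1.44237854e-01  1.71167820e+00 -1.35631267e-05
  1.28608028e+00 -1.76960196e+00] 0.0005974060334675495 [-0.28644036  0.00699044 -0.34784702]
tool shift mm [ 0.   0.2 -1.3]
turn [-0.     0.002 -0.   ]
turn [-1.00e-03 -3.14e+00  0.00e+00]
side [[287.73920497 159.36329228]]
top [[255.38540544 235.27377474]]
```

View pics/side3.png

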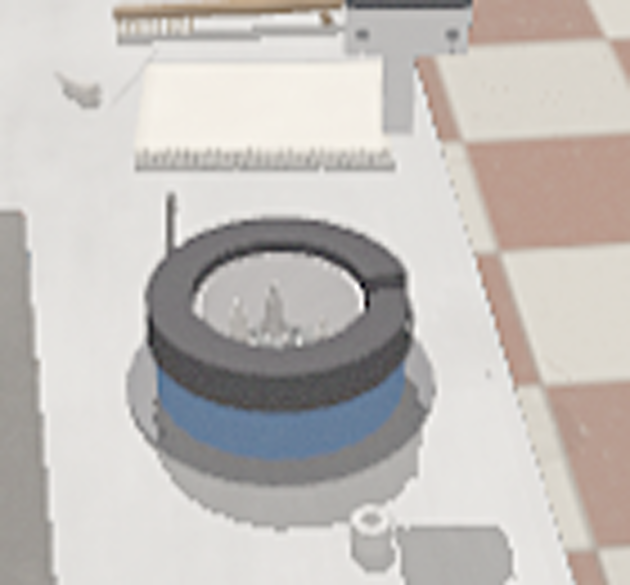

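View pics/top3.png

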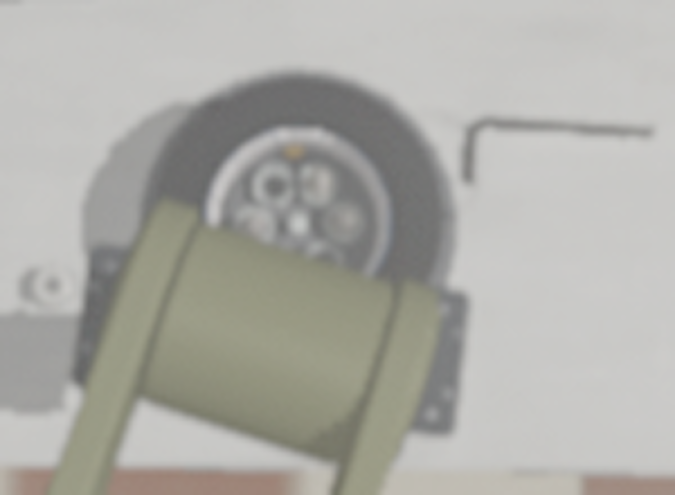

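The side view shows the fingertip at (288,159), as predicted, over the notch whose far edge is at about (286,193). I'll descend to about 6 mm above the guard ring.

```bash
python3 -m jog '[{"offset":[0,0.02,-0.0013],"angular":[0,0,0],"claw":0},{"offset":[0,0.02,0],"angular":[0,0,0],"claw":0},{"offset":[0,0.02,0],"angular":[0,0,0],"claw":0},{"offset":[0,0.02,0],"angular":[0,0,0],"claw":0},{"offset":[0,0.018,0],"angular":[0,0,0],"claw":0},{"offset":[0,0.012,0],"angular":[0,0,0],"claw":0},{"offset":[0,0.008,0],"angular":[0,0,0],"claw":0},{"offset":[0,0,0],"angular":[0,0,0],"claw":0},{"offset":[0,0,0],"angular":[0,0,0],"claw":0}]'
python3 - <<'E'
from h import *
s,p,R=st();print(p,s['force'],s['moment']);
c=cam("side");im=c["image"][:,:,::-1]
print(proj(c,[p+R[:,1]*.011]))
g=((im/255.)**.5*255).astype(np.uint8)
cv2.imwrite("pics/side4.png",cv2.resize(g[150:240,210:320],None,fx=6,fy=6,interpolation=cv2.INTER_CUBIC))
E
```

```text
time_s: 3.5
tool_pos: [0.4671, -0.112, 0.0988]
tcp_rot: [-0.706, 0.706, -0.04, 0.04]
force: [0.2, 0.1, 0.2]
gripper_width: 0.0007
[ 0.46712712 -0.11201837  0.09880474] [0.21998504 0.1072557  0.16352963] [0.042652   0.01971115 0.02643464]
[[286.47948502 193.29343307]]
```

View pics/side4.png

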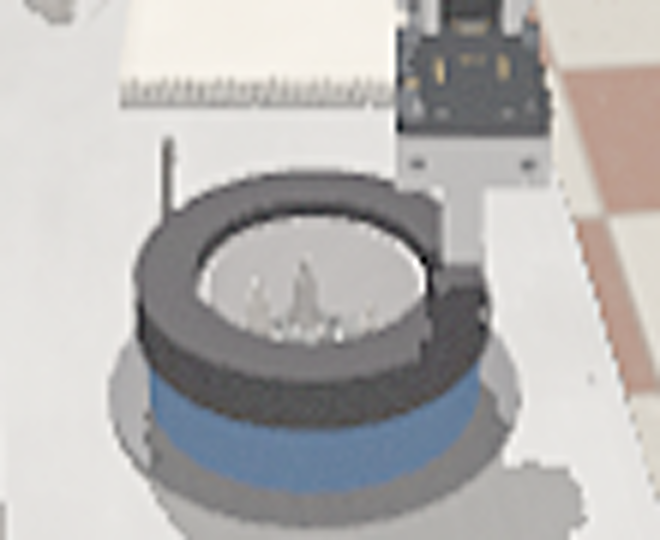

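The fingertip (crop 463,265) hangs over the notch, between the far wall and the near edge (crop about 425,345). Next I'll feel my way down.

```bash
python3 -m jog '[{"offset":[0,0.003,0],"angular":[0,0,0],"claw":0},{"offset":[0,0.003,0],"angular":[0,0,0],"claw":0},{"offset":[0,0.002,0],"angular":[0,0,0],"claw":0},{"offset":[0,0.001,0],"angular":[0,0,0],"claw":0},{"offset":[0,0,0],"angular":[0,0,0],"claw":0}]'
python3 -m jog '[{"offset":[0,0.001,0],"angular":[0,0,0],"claw":0},{"offset":[0,0.001,0],"angular":[0,0,0],"claw":0},{"offset":[0,0,0],"angular":[0,0,0],"claw":0}]'
```

```text
time_s: 3.97
tool_pos: [0.4669, -0.1121, 0.0893]
tcp_rot: [0.706, -0.706, 0.04, -0.04]
force: [-0.2, -0.3, 0.2]
gripper_width: 0.0007
time_s: 4.22
tool_pos: [0.4669, -0.1121, 0.0873]
tcp_rot: [0.706, -0.706, 0.04, -0.04]
force: [-0.4, 0.5, -0.5]
gripper_width: 0.0005
```

Tip height is now 76 mm, below the ring's upper face, and there's no contact force, so it's inside the notch.

```bash
python3 -m jog '[{"offset":[0,0.002,0],"angular":[0,0,0],"claw":0},{"offset":[0,0.002,0],"angular":[0,0,0],"claw":0},{"offset":[0,0,0],"angular":[0,0,0],"claw":0}]'
python3 -m jog '[{"offset":[0,0.001,0],"angular":[0,0,0],"claw":0},{"offset":[0,0.001,0],"angular":[0,0,0],"claw":0},{"offset":[0,0,0],"angular":[0,0,0],"claw":0},{"offset":[0,0,0],"angular":[0,0,0],"claw":0}]'
```

```text
time_s: 4.47
tool_pos: [0.4668, -0.1121, 0.083]
tcp_rot: [0.706, -0.706, 0.04, -0.04]
force: [0.3, -0.2, -0.1]
gripper_width: 0.0006
time_s: 4.8
tool_pos: [0.4671, -0.1122, 0.0818]
tcp_rot: [-0.706, 0.706, -0.04, 0.04]
force: [-2.2, 0.7, 4.8]
gripper_width: 0.0007
```

```bash
python3 -m jog '[{"offset":[0,0.001,0],"angular":[0,0,0],"claw":0},{"offset":[0,0.001,0],"angular":[0,0,0],"claw":0},{"offset":[0,0,0],"angular":[0,0,0],"claw":0}]'
python3 -m jog '[{"offset":[0,0.001,0],"angular":[0,0,0],"claw":0},{"offset":[0,0.001,0],"angular":[0,0,0],"claw":0},{"offset":[0,0,0],"angular":[0,0,0],"claw":0},{"offset":[0,0,0],"angular":[0,0,0],"claw":0}]'
```

```text
time_s: 5.05
tool_pos: [0.4671, -0.1122, 0.0799]
tcp_rot: [-0.706, 0.706, -0.04, 0.04]
force: [-3.5, 0.6, 8.4]
gripper_width: 0.0006
time_s: 5.38
tool_pos: [0.4671, -0.1122, 0.0778]
tcp_rot: [-0.706, 0.706, -0.04, 0.04]
force: [-2.9, 0.7, 7.2]
gripper_width: 0.0007
```

```bash
python3 -m jog '[{"offset":[0,0.0008,0],"angular":[0,0,0],"claw":0},{"offset":[0,0,0],"angular":[0,0,0],"claw":0},{"offset":[0,0,0],"angular":[0,0,0],"claw":0},{"offset":[0,0,0],"angular":[0,0,0],"claw":0},{"offset":[0,0,0],"angular":[0,0,0],"claw":0},{"offset":[0,0,0],"angular":[0,0,0],"claw":0}]'
python3 - <<'E'
from h import *
c=cam("side");im=c["image"][:,:,::-1]
g=((im/255.)**.5*255).astype(np.uint8)
cv2.imwrite("pics/side5.png",cv2.resize(g[150:240,210:320],None,fx=6,fy=6,interpolation=cv2.INTER_CUBIC))
E
```

```text
time_s: 5.88
tool_pos: [0.4671, -0.1122, 0.0771]
tcp_rot: [-0.706, 0.706, -0.04, 0.04]
force: [-2.8, 0.7, 7.4]
gripper_width: 0.0001
```

View pics/side5.png

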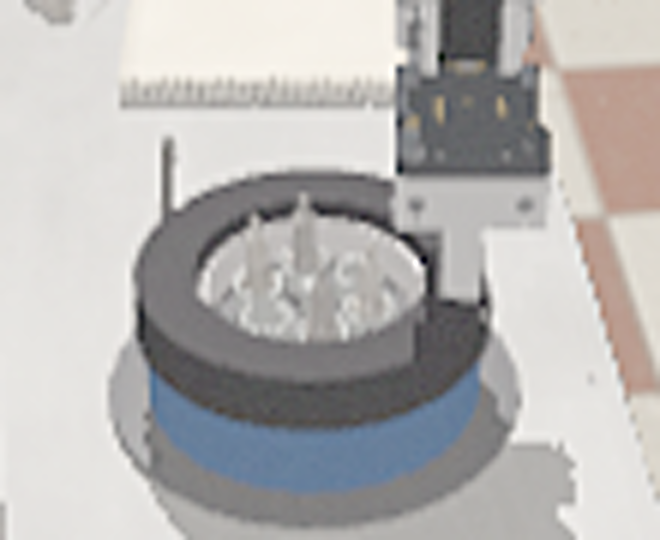

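The nozzles are up: their tips are now at crop (305,200) and (257,220), where before they sat deep in the cup. I'll lift straight up, slowly at first, then clear towards the robot.

```bash
python3 -m jog '[{"offset":[0,0,0],"angular":[0,0,0],"claw":0},{"offset":[0,0,0],"angular":[0,0,0],"claw":0},{"offset":[0,0,0],"angular":[0,0,0],"claw":0},{"offset":[0,-0.003,0],"angular":[0,0,0],"claw":0},{"offset":[0,-0.005,0],"angular":[0,0,0],"claw":0},{"offset":[0,-0.01,0],"angular":[0,0,0],"claw":0},{"offset":[0,-0.02,0],"angular":[0,0,0],"claw":0},{"offset":[0,-0.03,0],"angular":[0,0,0],"claw":0},{"offset":[0,-0.03,0],"angular":[0,0,0],"claw":0},{"offset":[0,-0.03,0],"angular":[0,0,0],"claw":0},{"offset":[0,-0.02,0],"angular":[0,0,0],"claw":0},{"offset":[0,0,0],"angular":[0,0,0],"claw":0}]'
python3 -m jog '[{"offset":[-0.02,0,0],"angular":[0,0,0],"claw":0},{"offset":[-0.03,0,0],"angular":[0,0,0],"claw":0},{"offset":[-0.03,0,0],"angular":[0,0,0],"claw":0},{"offset":[0,0,0.02],"angular":[0,0,0],"claw":0},{"offset":[0,0,0.04],"angular":[0,0,0],"claw":0},{"offset":[0,0,0.04],"angular":[0,0,0],"claw":0},{"offset":[0,0,0.04],"angular":[0,0,0],"claw":0},{"offset":[0,0,0.03],"angular":[0,0,0],"claw":0},{"offset":[0,0,0],"angular":[0,0,0],"claw":0},{"offset":[0,0,0],"angular":[0,0,0],"claw":0},{"offset":[0,0,0],"angular":[0,0,0],"claw":0}]'
python3 - <<'E'
from h import *
for n in("side","top"):
    c=cam(n);im=c["image"][:,:,::-1]
    if n=="side":print(proj(c,[[.54,-.121,.080],[.54,-.121,.104],[.54,-.121,.066]]))
    g=((im/255.)**.5*255).astype(np.uint8)
    cr=g[150:260,200:320] if n=="side" else g[160:260,195:345]
    cv2.imwrite(f"pics/{n}6.png",cv2.resize(cr,None,fx=5,fy=5,interpolation=cv2.INTER_CUBIC))
E
```

```text
time_s: 6.93
tool_pos: [0.4682, -0.1125, 0.2295]
tcp_rot: [-0.705, 0.707, -0.038, 0.043]
force: [0.5, 0.7, 0.1]
gripper_width: 0.0003
time_s: 7.85
tool_pos: [0.4066, 0.0654, 0.2245]
tcp_rot: [-0.706, 0.706, -0.04, 0.04]
force: [0.2, -0.3, -0.9]
gripper_width: 0.0003
[[261.60694884 195.09371959]
 [261.53657702 188.5347299 ]
 [261.64727441 198.84717608]]
```

View pics/side6.png

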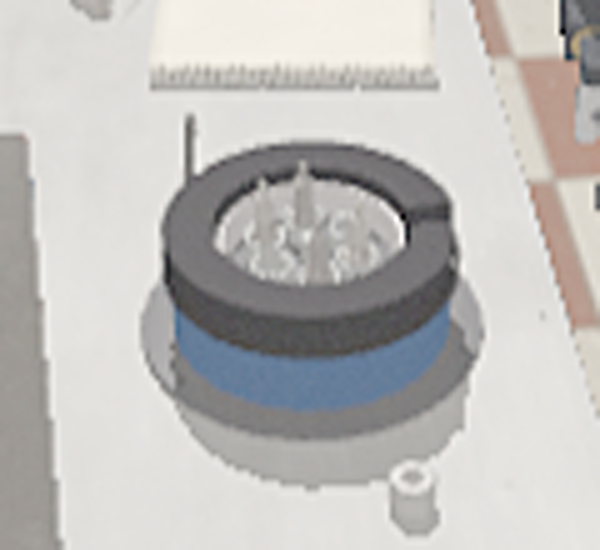

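View pics/top6.png

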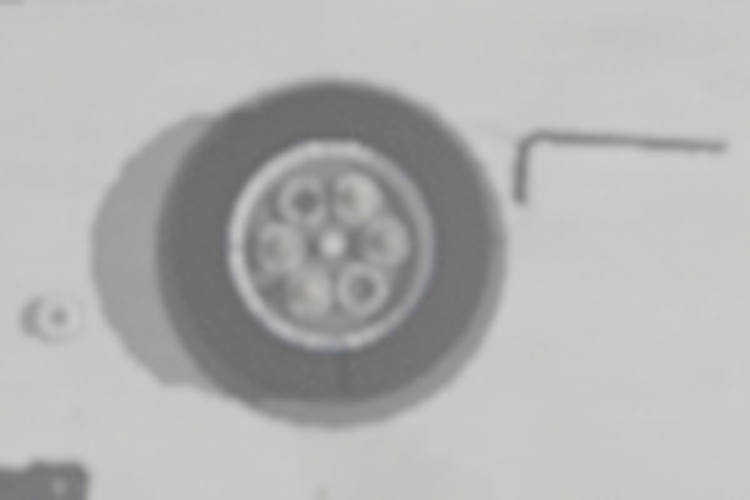

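The side view shows the back nozzle tip raised from crop y 215 to 165. That is 10 px, against 10.3 px expected for the full 38 mm. In the top view the nut, key and ring haven't moved, and the arm is clear.

```bash
python3 -c "
from cell import r
print(r.job_done())"
```

```text
the job is handed in; nothing more can be done
None
```

The carrier sprang up and presents all four nozzles, and I handed the job in with the robot's clock at about 8 s of the 61 s allowed.

**Finding the notch:** I located it in the pictures at about 6.5° to the robot's left of straight towards the base (roughly x 0.467, y -0.113). I confirmed it by lowering the closed fingers: they passed the guard ring's level with no force and met the catch at about 71 mm.

**Pressing:** I pressed the catch down about 5 mm. The highest readings at the ends of moves were 8.4 N vertical and 3.5 N sideways. I then lifted straight up and moved clear.

**Last checks:**
- **Nozzles:** in the side view the nozzle tips rose about 10 px, against 10.3 px expected for the full 38 mm, and the nozzles stand upright.
- **Surroundings:** the union nut, hex key, notebook and ring look unmoved.
- **Arm:** the tool force is back to sensor noise, under 1 N.
- **Catch:** I couldn't measure its return to rest directly, but nothing is pressing on it any more.

**Disagreement:** the drum centre fitted from the side view was about 11 mm off in y, because the dark skirt biased it. I used the top view's centre instead, and the contact bore it out.

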